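# Put the tape-machine water bottle on the air dryer and start it

## Task

The empty, rinsed water bottle of the paper-tape machine is lying on the packing bench. Turn it neck down and lower it over the upright peg of the air dryer, without letting it drop, until its mouth rests on the collar at the peg's foot, and leave it standing there. Then start the dryer: turn its timer knob clockwise to the stop and let go, so that it springs back; leave the tape roll, the jar and the bottle cap where they are.

Things in the scene. Friction and masses are not known exactly. Their poses are not given: they have to be found in the camera images.
- bottle_center (a point): Centre of the hollow white plastic bottle, no cap, about 70 g, 150 mm long: square body 42 x 42 x 103 mm, 15 mm tapered shoulder, 32 mm round neck (26 mm outside). On its axis, 75 mm from base and mouth. It starts lying on a flat side (this point 21 mm up), neck to the left or ahead-left seen from the robot. x runs along the bottle to the mouth; y, z are square to its sides (z up at the start).
- bottle_mouth (a point): Centre of the bottle's open mouth, in the plane of its rim; axes as bottle_center (x points out of the mouth). The neck's bore is 20 mm, 32 mm long, and opens into the hollow body.
- dryer: The fixed air dryer: a low grey box 130 (x) x 250 (y) x 40 mm high, origin at the centre of its underside, z up. On its top, at y = +75 mm, stands the steel peg, and at y = -75 mm the timer knob. Nothing on it is loose.
- peg_foot (a point): Centre of the top of the black rubber collar (48 mm across, top 46 mm above the bench) at the foot of the peg, where the bottle's mouth must rest. z runs up the peg: a vertical steel rod 16 mm thick, 75 mm tall above this point, its top 20 mm tapering to 7 mm.
- peg_tip (a point): Top of the peg, 75 mm above peg_foot (121 mm above the bench).
- knob_grip (a point): On the knob's axis at gripping height (69 mm above the bench, 29 mm above the dryer's top). The black knob is an upright bar 42 mm long, 14 mm wide, from 50 to 80 mm above the bench, on a 44 mm disc. This frame is fixed to the dryer: at rest the bar lies along its x axis, to be pinched from above along y.
- knob (a joint): Timer knob angle, rad: 0 at rest, grows clockwise seen from above, stop at 1.0. A spring (about 0.12 N m per rad, 0.14 N m at the stop) brings it back to 0 when released.
- tape_center (a point): Centre of a roll of packing tape lying flat (100 mm diameter, 48 mm high), 24 mm above the bench. Leave it.
- jar_center (a point): Centre of a closed white jar standing upright (68 mm diameter, 85 mm high), half-way up. Leave it.
- cap_center (a point): Centre of the bottle's black cap (36 mm diameter, 16 mm high) lying on the bench, 8 mm above it. Leave it.
There are look-alikes about, which are no part of the job. Leave any green or purple look-alike of the part that bears bottle_center alone.

How it is judged:
On the way, in this order (a step that is already met when the one before it is completed fails the run):
1. the bottle is neck down over the peg with its mouth on the collar (horizontal distance between bottle_mouth and peg_foot below 0.008 m and z of bottle_mouth in the frame of peg_foot between -0.006 and 0.006 m and angle between bottle_mouth's own x axis and vertical above 2.94 rad), for 0.2 s.
2. the knob is turned to its stop while the bottle stands on the peg (all of step 1 and value of joint knob above 0.9 rad), for 0.1 s.
At the end, for the whole second after the job is handed in: The bottle stands at rest, neck down (within 0.2 rad of vertical), over the peg, its mouth within 6 mm of the collar's top in height and within 8 mm of the peg's axis; the knob, after having been turned past 0.9 rad, is back below 0.1 rad (all of step 1 and value of joint knob below 0.1 rad and linear speed of bottle below 0.03 m/s); the robot touches nothing.
It fails at once if the bottle drops down the peg (faster than 0.5 m/s with its mouth below the peg's tip) instead of being lowered (horizontal distance between bottle_mouth and peg_foot below 0.02 m and z of bottle_mouth in the frame of peg_foot below 0.075 m and linear speed of bottle above 0.5 m/s).
It fails at once if the tape roll, the jar or the cap is shifted by more than 5 cm (distance of any of tape_center, jar_center, cap_center from where it was at the start of the episode above 0.05 m).
It also fails if it takes over 58 s, if anything falls off the work surface, if the arm or the gripper's body presses on something with over 40 N, if the wrist force passes 120 N, or if a joint passes its speed limit or range.

## Robot

A 6-joint arm with a two-finger parallel gripper is mounted at the origin on the work surface. World frame = base frame: x ahead of the robot, y to its left, z up, the work surface at z = 0. Lengths are in m, angles in rad, forces in N, time in s.
With the tool pointing down it reaches from about 0.425 to 0.95 m from the base axis. Payload 3.5 kg.
Tool frame: the origin (TCP) lies midway between the tips of the shut fingers; the grasp point (between the pads) lies 19 mm behind it; x points along the fingers, y is the direction in which the jaws open and shut, and the axes are right-handed (so a half turn about x gives the same grasp; the last joint's range is limited). The gripper opens to 85 mm and grips with 20 to 120 N. Pads are 22 mm wide; open, the fingers measure 114 mm over their backs; the gripper's body (76 mm by 85 mm) begins 54 mm behind the grasp point. The pads swing forward as they close: fully open they stand 13 mm farther back than shut.
Start: joints at [-1.438, 0.286, 1.577, -0, 1.279, -0.15], TCP at [0.188, -0.648, 0.231] pointing down, gripper open.
Joint ranges: [-2.77, 2.77], [-0.9, 2.22], [0.21, 2.48], [-1.53, 4.67], [0.24, 2.81], [-2.84, 2.84]. Speed limits (rad/s): [2.79, 2.79, 3.14, 3.14, 3.14, 3.14].

## Interface

Orientations are given as a unit quaternion [x, y, z, w].
In Python, from plant import ctrl, vision gives the robot as it stands. The module is installed in compiled form; this text tells all that it offers.
- The arm moves only by the tool play_rows, never from a script. Its arguments are lists of equal length, an entry for each row: "claw": the closure in counts, from 0 (fully open) to 255 (shut); "travel": the shift along the tool's x, y, z in m, a list of three; "dr": the turn, a rotation vector about the tool's x, y, z in rad, a list of three. In form: {"claw": [claw, ...], "travel": [[tx, ty, tz], ...], "dr": [[wx, wy, wz], ...]}. A call has 1 to 20 rows; each row is the pose to reach, as a shift and turn from the pose measured when the call began, along the tool's axes at that moment; what a row does not reach only later rows make up. A row lasts 1/10 s, in which the tool goes at most 50 mm and 8.59 degrees, less where a joint would pass 70% of its speed; a pose out of reach is approached as far as the arm can. A call with a gripper value outside its range is refused whole. The fingers move at their own pace and stop on an object; "force" is the grip in N (left out, the last holds). Time passes only in rows, so rows that repeat a pose let the fingers close. It gives the time, the measured TCP pose, the force and the opening at its end, in the units of the state.
- ctrl.get_state(): the state, without advancing time (a new reading comes with each control period).
- vision.read_camera(name): name is "side" or "top"; returns a dict with "img" (400x640x3 uint8, red, green, blue), "range_z" (400x640 float32, m along the optical axis (not along the pixel's ray), 0 where there is no reading), "K" (3x3 intrinsics, pixels), "world_to_cam" (4x4, takes a point from world to camera coordinates). Camera axes: x right, y up, looking along -z (the intrinsics and any distortion apply to the point x, -y, -z); pixel columns grow to the right and rows downward; lengths in m; the calibration is good to about 2 mm. A picture is of the moment at which its call begins.
- ctrl.sign_off(): hands the job in, once; it reports no verdict.
The state is a dict: "time": time; "qpos": joint angles; "dq": joint speeds; "joint_efforts": joint torques, N m; "eef_pos": TCP position; "tcp_rot": TCP orientation; "contact_force": force on the tool from outside, world axes, zero at the start; "wrist_torque": the same for the moment, N m; "opening": opening from 0.0 (shut) to 1.0 (fully open).
Only numpy, scipy, OpenCV 4.12 (cv2) and the standard library are available. Lean on these libraries where they do the work, as an engineer would, in place of code of your own. Each camera call takes 0.05 s, during which the arm holds its last target.

## Working session

There is one attempt and no reset: what is moved stays moved. The work goes in short steps, Python scripts to look and compute and a tool call to move; the robot and the scene stay as the last step left them, time stands still between calls to the robot, and variables do not carry over. Pictures are saved under pics/ and viewed, and the job is handed in when it is done.

Besides the shell and the picture viewer there is one more tool, called as a command line: name --argument value ..., lists and objects as JSON in quotes. play_rows: Moves the arm, as the interface text tells. Its arguments: {"type":"object","properties":{"claw":{"type":"array","items":{"type":"number"}},"travel":{"type":"array","items":{"type":"array","items":{"type":"number"}}},"dr":{"type":"array","items":{"type":"array","items":{"type":"number"}}},"force":{"type":"number"}},"required":["claw","travel","dr"]}

```bash
mkdir -p pics; python3 - <<'E'
from plant import ctrl, vision
import cv2,numpy as np
s=ctrl.get_state();print(s)
for n in("top","side"):
    c=vision.read_camera(n);print(n,c["K"].tolist(),np.round(c["world_to_cam"],4).tolist(),[k for k in c])
    cv2.imwrite(f"pics/{n}0.png",c["img"][:,:,::-1])
    np.savez(f"pics/{n}0.npz",**c)
E
```

```text
{'time': 0.0, 'qpos': array([-1.43801471e+00,  2.87190925e-01,  1.57820491e+00, -1.24804412e-05,
        1.27858184e+00, -1.50018788e-01]), 'dq': array([-1.59007491e-03,  3.91359457e-05, -7.02085323e-04,  2.78550765e-05,
        1.88450028e-03,  1.05229722e-03]), 'joint_efforts': array([ 1.67462240e-03, -4.05979908e+01, -2.92622834e+01, -5.53748680e-05,
        5.82168315e-03,  4.93979897e-06]), 'eef_pos': array([ 0.18828027, -0.64751682,  0.22991522]), 'tcp_rot': array([ 0.70005196,  0.10049662, -0.70004588,  0.09881015]), 'contact_force': array([ 0.45961527, -0.55274103, -0.3739483 ]), 'wrist_torque': array([-0.02276614,  0.04687298,  0.02110065]), 'opening': 0.9992278581892811}
top [[507.00549009666656, 0.0, 327.5832170712586], [0.0, 507.00549009666656, 195.56009594117296], [0.0, 0.0, 1.0]] [[-0.0084, -0.9999, -0.008, -0.0034], [0.9941, -0.0092, 0.1078, -0.4844], [-0.1079, -0.007, 0.9941, -1.3388], [0.0, 0.0, 0.0, 1.0]] ['img', 'range_z', 'K', 'world_to_cam']
side [[443.215157762607, 0.0, 317.288596356469], [0.0, 443.215157762607, 194.70750749570044], [0.0, 0.0, 1.0]] [[-0.9949, -0.1006, -0.0081, 0.464], [0.0669, -0.7172, 0.6937, -0.0915], [-0.0756, 0.6896, 0.7202, -1.2688], [0.0, 0.0, 0.0, 1.0]] ['img', 'range_z', 'K', 'world_to_cam']
```

View pics/top0.png

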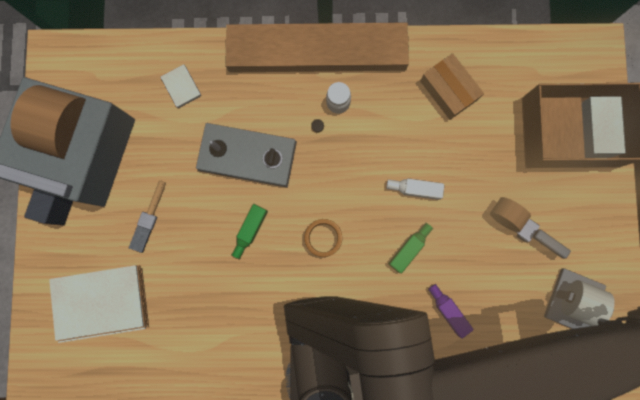

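View pics/side0.png

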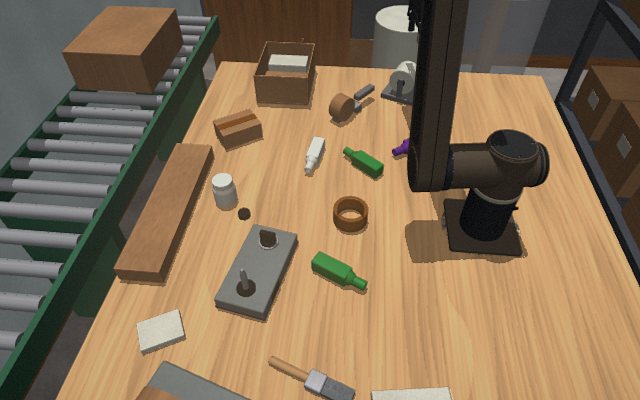

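The top view shows the white bottle at about (415,189) with its neck to the left. The dryer is at (246,154), with the peg near (217,147) and the knob near (273,157). The jar is at (338,97), the cap at (317,126) and the tape roll at (322,238). In the side view the bottle is at (315,155), the peg at (243,280) and the knob at (268,237). Next I'll measure them.

```bash
cat > h.py <<'E'
import numpy as np,cv2
def load(f): return dict(np.load(f))
def cloud(c):
    h,w=c["range_z"].shape; u,v=np.meshgrid(np.arange(w),np.arange(h)); d=c["range_z"].astype(float);K=c["K"]
    P=np.stack([(u-K[0,2])/K[0,0]*d,-(v-K[1,2])/K[1,1]*d,-d],-1)
    T=c["world_to_cam"];return (P-T[:3,3])@T[:3,:3]
def ray(c,u,v):
    K=c["K"];T=c["world_to_cam"];d=np.array([(u-K[0,2])/K[0,0],-(v-K[1,2])/K[1,1],-1.])@T[:3,:3]
    return -T[:3,:3].T@T[:3,3],d
def onplane(c,u,v,z):
    o,d=ray(c,u,v);return o+d*(z-o[2])/d[2]
def proj(c,p):
    T=c["world_to_cam"];q=T[:3,:3]@np.asarray(p)+T[:3,3];K=c["K"]
    return np.array([K[0,0]*q[0]/-q[2]+K[0,2],K[1,1]*-q[1]/-q[2]+K[1,2]])
E
python3 - <<'E'
from h import *
for n,box,db in(("top",(380,170,450,205),(190,115,305,195)),("side",(295,130,335,180),(205,215,305,325))):
    c=load(f"pics/{n}0.npz");P=cloud(c);im=c["img"]
    hsv=cv2.cvtColor(im,cv2.COLOR_RGB2HSV)
    x0,y0,x1,y1=box
    M=np.zeros(im.shape[:2],bool);M[y0:y1,x0:x1]=1
    m=M&(hsv[...,1]<60)&(hsv[...,2]>110)&(P[...,2]>0.008)
    p=P[m];print(n,m.sum(),p.min(0),p.max(0))
    t=p[p[:,2]>0.036]; print(' top face',len(t),t.mean(0),cv2.minAreaRect((t[:,:2]*1000).astype(np.float32)))
    print(' all',cv2.minAreaRect((p[:,:2]*1000).astype(np.float32)))
    x0,y0,x1,y1=db;M[:]=0;M[y0:y1,x0:x1]=1
    p=P[M]; t=p[(p[:,2]>.034)&(p[:,2]<.043)]
    print(' dryer',len(t),cv2.minAreaRect((t[:,:2]*1000).astype(np.float32)),np.median(t[:,2]))
    k=p[(p[:,2]>.075)]; 
    print(' high pts',len(k));print(np.round(k,3).tolist()[:60])
    S=cv2.resize(im[db[1]:db[3],db[0]:db[2]][:,:,::-1],None,fx=5,fy=5,interpolation=cv2.INTER_CUBIC);cv2.imwrite(f"pics/{n}_dr.png",S)
    S=cv2.resize(im[box[1]:box[3],box[0]:box[2]][:,:,::-1],None,fx=8,fy=8,interpolation=cv2.INTER_CUBIC);cv2.imwrite(f"pics/{n}_bo.png",S)
E
```

```text
top 790 [ 0.33709078 -0.31603341  0.00811521] [ 0.52601269 -0.01729912  1.38311949]
 top face 617 [ 0.49897484 -0.25917229  0.05463437] ((452.45477294921875, -153.17874145507812), (92.78343963623047, 344.208984375), 25.245954513549805)
 all ((457.6486511230469, -150.72959899902344), (104.26814270019531, 344.208984375), 25.24595832824707)
 dryer 3364 ((598.9039916992188, 213.6847686767578), (250.6838836669922, 131.69590759277344), 79.13733673095703) 0.03933345300969218
 high pts 174
[[0.337, -0.017, 1.383], [0.337, -0.017, 1.383], [0.337, -0.017, 1.383], [0.337, -0.017, 1.383], [0.337, -0.017, 1.383], [0.337, -0.017, 1.383], [0.337, -0.017, 1.383], [0.337, -0.017, 1.383], [0.337, -0.017, 1.383], [0.337, -0.017, 1.383], [0.337, -0.017, 1.383], [0.617, 0.29, 0.117], [0.616, 0.286, 0.123], [0.616, 0.284, 0.122], [0.619, 0.284, 0.107], [0.62, 0.283, 0.102], [0.337, -0.017, 1.383], [0.613, 0.289, 0.122], [0.613, 0.286, 0.121], [0.614, 0.285, 0.118], [0.616, 0.284, 0.111], [0.617, 0.282, 0.106], [0.617, 0.28, 0.103], [0.337, -0.017, 1.383], [0.612, 0.29, 0.117], [0.612, 0.287, 0.117], [0.61
[... 1913 characters left out ...]
 [0.581, 0.14, 0.08], [0.579, 0.139, 0.08], [0.576, 0.139, 0.079], [0.573, 0.14, 0.081], [0.571, 0.139, 0.08], [0.568, 0.138, 0.079], [0.566, 0.137, 0.078], [0.602, 0.143, 0.078], [0.599, 0.144, 0.079], [0.596, 0.144, 0.079], [0.594, 0.143, 0.079], [0.591, 0.144, 0.08], [0.588, 0.144, 0.08], [0.585, 0.145, 0.082], [0.583, 0.143, 0.079], [0.58, 0.144, 0.081], [0.578, 0.144, 0.081], [0.576, 0.141, 0.078], [0.573, 0.143, 0.081], [0.57, 0.143, 0.081], [0.567, 0.142, 0.08], [0.564, 0.144, 0.083], [0.563, 0.14, 0.078], [0.372, 0.856, 0.981], [0.596, 0.146, 0.078], [0.593, 0.147, 0.079], [0.591, 0.144, 0.076], [0.588, 0.147, 0.08], [0.585, 0.147, 0.079], [0.583, 0.146, 0.079], [0.58, 0.146, 0.079]]
```

```bash
python3 - <<'E'
from h import *
for n,box,db in(("top",(380,170,450,205),(190,115,305,195)),("side",(295,130,335,180),(205,215,305,325))):
    c=load(f"pics/{n}0.npz");P=cloud(c);im=c["img"]
    hsv=cv2.cvtColor(im,cv2.COLOR_RGB2HSV)
    x0,y0,x1,y1=box
    M=np.zeros(im.shape[:2],bool);M[y0:y1,x0:x1]=1
    m=M&(hsv[...,1]<60)&(hsv[...,2]>110)&(P[...,2]>0.008)&(P[...,2]<.1)
    p=P[m]
    # pca axis on top-face, then edges
    b=p[p[:,2]>.038]; r=cv2.minAreaRect((b[:,:2]*1000).astype(np.float32))
    a=b[:,:2]-b[:,:2].mean(0);w,V=np.linalg.eigh(a.T@a);ax=V[:,1]*np.sign(V[1,1]);pe=np.array([-ax[1],ax[0]])
    print(n,'axis',np.degrees(np.arctan2(ax[1],ax[0])),'body along',(b[:,:2]@ax).min(),(b[:,:2]@ax).max(),'all along',(p[:,:2]@ax).min(),(p[:,:2]@ax).max(),'perp',(b[:,:2]@pe).min(),(b[:,:2]@pe).max(),r)
    nk=p[(p[:,:2]@ax)>(p[:,:2]@ax).max()-.028];print(' neck perp',(nk[:,:2]@pe).min(),(nk[:,:2]@pe).max(),nk[:,2].max())
    C=ax*((p[:,:2]@ax).max()-.075)+pe*((b[:,:2]@pe).min()+(b[:,:2]@pe).max())/2;print(' centre',C, 'alt', ax*((p[:,:2]@ax).min()+.075)+pe*(b[:,:2]@pe).mean())
    q=P[db[1]:db[3],db[0]:db[2]].reshape(-1,3)
    t=q[(q[:,2]>.112)&(q[:,2]<.13)];print(' tip',len(t),t.mean(0))
    t=q[(q[:,2]>.06)&(q[:,2]<.13)&(q[:,1]>.24)];print(' peg',len(t),t.mean(0),t.min(0),t.max(0))
    t=q[(q[:,2]>.076)&(q[:,2]<.085)&(q[:,1]<.2)];print(' knob',len(t),t.mean(0),cv2.minAreaRect((t[:,:2]*1000).astype(np.float32)))
    for nm,pt in dict(peg=(.6123,.2879,.121),foot=(.6123,.2879,.046),knob=(.5838,.1406,.08)).items(): print(nm,proj(c,pt))
E
python3 -c "
import cv2,numpy as np
a=cv2.imread('pics/top_dr.png');b=cv2.imread('pics/side_dr.png');print(a.shape,b.shape)
cv2.imwrite('pics/t_dr.png',a)
cv2.imwrite('pics/s_dr.png',b)
"
```

```text
top axis 81.76253317212496 body along -0.24193713710418133 -0.10246516777484681 all along -0.24193713710418133 -0.09237584456548997 perp -0.5538999493402316 -0.5125737400841267 ((503.03662109375, -246.83599853515625), (139.47093200683594, 41.25761795043945), 81.51189422607422)
 neck perp -0.5465005812106651 -0.5214116447054186 0.03962480318578417
 centre [ 0.50375434 -0.2420491 ] alt [ 0.50396943 -0.24163696]
 tip 13 [0.61277328 0.2866804  0.11783469]
 peg 58 [0.61119371 0.28449556 0.09708098] [0.60488802 0.27935584 0.06048156] [0.62023028 0.29248478 0.12320874]
 knob 70 [0.58381201 0.14025702 0.0798565 ] ((584.6193237304688, 139.74652099609375), (13.77491283416748, 41.10177230834961), 77.63717651367188)
peg [210.37670788 142.46429173]
foot [217.02015006 148.38424099]
knob [270.27667662 155.96431276]
side axis 81.17790365975011 body along -0.23691421739069757 -0.12019291992327019 all along -0.23691421739069757 -0.08362173322521287 perp -0.554335367533754 -0.5138544717878931 ((500.29010009765625, -258.34735107421875), (116.71707916259766, 40.342384338378906), 81.87007141113281)
 neck perp -0.5454024855610886 -0.521465639760945 0.03766473462012513
 centre [ 0.50344888 -0.23865763] alt [ 0.50238663 -0.24182467]
 tip 18 [0.61181208 0.28953636 0.11734037]
 peg 108 [0.61096819 0.29216777 0.09288048] [0.60445805 0.28467073 0.06008471] [0.62058289 0.29765491 0.12401099]
 knob 74 [0.58290667 0.14233693 0.0795569 ] ((583.1387939453125, 141.05764770507812), (17.059188842773438, 40.44295120239258), 81.74325561523438)
peg [241.90901565 269.21866857]
foot [245.9166304  286.78527225]
knob [266.94758621 232.11691211]
(400, 575, 3) (550, 500, 3)
```

View pics/top_dr.png

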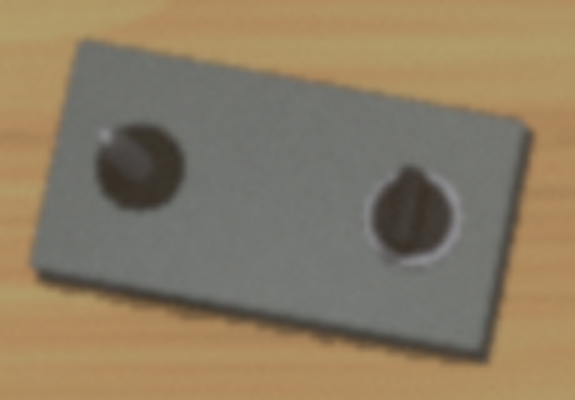

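View pics/side_dr.png

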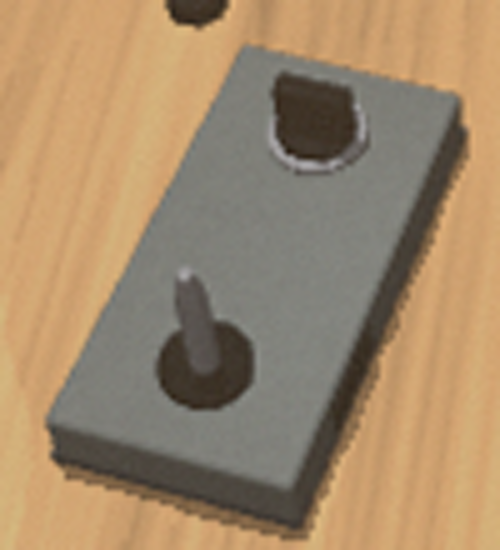

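View pics/top_bo.png

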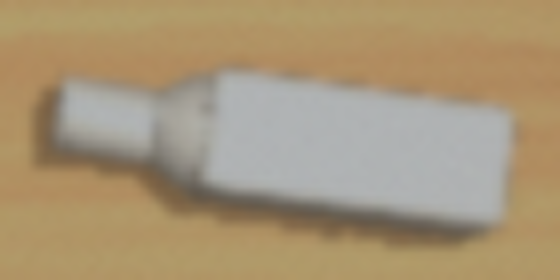

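```bash
python3 - <<'E'
import numpy as np
from scipy.spatial.transform import Rotation as R
q=[-1.438,0.2872,1.5782,0,1.2786,-.15]
M=R.from_quat([0.70005196,0.10049662,-0.70004588,0.09881015]).as_matrix();print(M.round(3))
for s in(1,-1):
    B=R.from_euler('z',q[0])*R.from_euler('y',q[1]+q[2])*R.from_euler('z',q[3])*R.from_euler('y',q[4])*R.from_euler('z',s*q[5])
    print((B.as_matrix().T@M).round(3))
E
```

```text
[[-0.     0.279 -0.96 ]
 [ 0.002 -0.96  -0.279]
 [-1.    -0.002 -0.   ]]
[[-0. -1. -0.]
 [-0.  0. -1.]
 [ 1. -0. -0.]]
[[-0.    -0.955 -0.296]
 [-0.     0.296 -0.955]
 [ 1.    -0.    -0.   ]]
```

```bash
cat >> h.py <<'E'
from scipy.spatial.transform import Rotation as Rot
def delta(s,pos,Rm):
    R0=Rot.from_quat(s["tcp_rot"]); 
    return (R0.inv().apply(np.asarray(pos)-s["eef_pos"])).round(4),(R0.inv()*Rot.from_matrix(Rm)).as_rotvec().round(4)
def frame(x,z):
    x=np.array(x,float);x/=np.linalg.norm(x);z=np.array(z,float);z-=x*(x@z);z/=np.linalg.norm(z)
    return np.stack([x,np.cross(z,x),z],1)
E
python3 - <<'E'
from h import *
from plant import ctrl
s=ctrl.get_state();a=np.radians(81.4);d=np.array([np.cos(a),np.sin(a),0])
C=np.array([.5036,-.2408,0])-.03*d
print(C,delta(s,[C[0],C[1],.13],frame([0,0,-1],-d)))
E
```

```text
[ 0.49911394 -0.27046269  0.        ] (array([ 0.1008, -0.2752, -0.4037]), array([-1.1379, -0.0015,  0.0017]))
```

play_rows --claw '[0,0,0,0,0,0,0,0,0,0,0,0,0,0]' --travel '[[0.02,-0.02,-0.03],[0.03,-0.05,-0.07],[0.04,-0.08,-0.11],[0.05,-0.11,-0.15],[0.06,-0.14,-0.19],[0.07,-0.17,-0.23],[0.08,-0.2,-0.27],[0.09,-0.22,-0.31],[0.1,-0.24,-0.35],[0.101,-0.26,-0.38],[0.101,-0.27,-0.395],[0.101,-0.275,-0.404],[0.101,-0.275,-0.404],[0.101,-0.275,-0.404]]' --dr '[[-0.06,0,0],[-0.16,0,0],[-0.28,0,0],[-0.4,0,0],[-0.52,0,0],[-0.64,0,0],[-0.76,0,0],[-0.88,0,0],[-0.98,0,0],[-1.06,0,0],[-1.12,0,0],[-1.138,0,0],[-1.138,0,0],[-1.138,0,0]]' --force 35

```text
time: 1.5
eef_pos: [0.4991, -0.2711, 0.1297]
tcp_rot: [0.537, 0.461, -0.536, 0.46]
contact_force: [-0.6, 0.4, -0.4]
opening: 1.002
```

```bash
python3 - <<'E'
from h import *
from plant import ctrl,vision
s=ctrl.get_state();print(s["qpos"].round(4),s["eef_pos"],Rot.from_quat(s["tcp_rot"]).as_matrix().round(3))
o=[]
for n in("top","side"):
    c=vision.read_camera(n);np.savez(f"pics/{n}1.npz",**c)
    u,v=proj(c,s["eef_pos"]).astype(int);print(n,u,v)
    o.append(cv2.resize(c["img"][max(v-60,0):v+60,u-60:u+60,::-1],(400,400),interpolation=cv2.INTER_CUBIC))
cv2.imwrite("pics/pre1.png",np.hstack(o))
E
```

```text
[-6.7670e-01  1.5970e-01  1.9235e+00  1.2000e-03  1.0601e+00 -5.2610e-01] [ 0.49907894 -0.27113053  0.12969723] [[-0.001  0.989 -0.151]
 [ 0.002 -0.151 -0.989]
 [-1.    -0.001 -0.002]]
top 433 184
side 315 123
```

View pics/pre1.png

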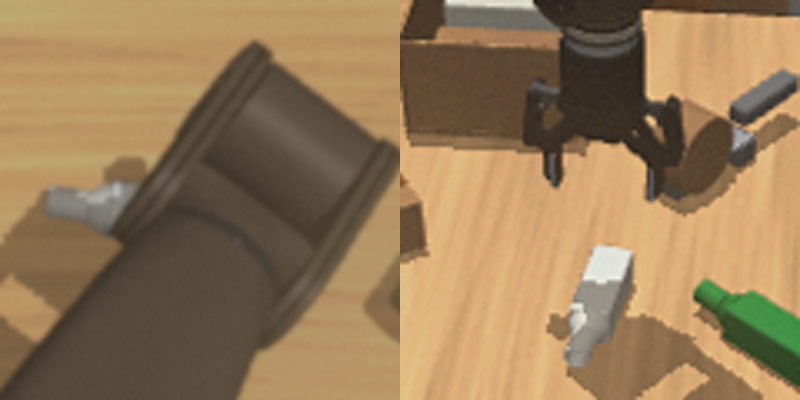

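The side crop shows the open fingers straddling the bottle's width above its base half. I'll descend and close.

play_rows --claw '[0,0,0,0,0,0,255,255,255,255,255,255]' --travel '[[0.03,0,0],[0.065,0,0],[0.1,0,0],[0.12,0,0],[0.125,0,0],[0.125,0,0],[0.125,0,0],[0.125,0,0],[0.125,0,0],[0.125,0,0],[0.125,0,0],[0.125,0,0]]' --dr '[[0,0,0],[0,0,0],[0,0,0],[0,0,0],[0,0,0],[0,0,0],[0,0,0],[0,0,0],[0,0,0],[0,0,0],[0,0,0],[0,0,0]]' --force 35

```text
time: 2.8
eef_pos: [0.4998, -0.272, 0.0064]
tcp_rot: [0.537, 0.46, -0.536, 0.461]
contact_force: [-0.9, 0.6, 5.6]
opening: 0.484
```

play_rows --claw '[255,255,255,255,255,255,255,255]' --travel '[[-0.02,0,0],[-0.06,0,0],[-0.1,0,0],[-0.15,0,0],[-0.2,0,0],[-0.24,0,0],[-0.25,0,0],[-0.25,0,0]]' --dr '[[0,0,0],[0,0,0],[0,0,0],[0,0,0],[0,0,0],[0,0,0],[0,0,0],[0,0,0]]'

```text
time: 3.6
eef_pos: [0.5, -0.2725, 0.2582]
tcp_rot: [0.537, 0.459, -0.536, 0.462]
contact_force: [0.3, 0.8, -0.7]
opening: 0.488
```

```bash
python3 - <<'E'
from h import *
from plant import ctrl,vision
s=ctrl.get_state();print(s["qpos"].tolist(),s["eef_pos"],s["opening"],s["contact_force"])
c=vision.read_camera("side");cv2.imwrite("pics/lift.png",c["img"][:,:,::-1])
E
```

```text
[-0.6776034768923985, 0.03131046225870017, 1.815101491226856, 0.0011977424014937602, 1.290263672751333, -0.5261910163695067] [ 0.50001681 -0.27248575  0.25816374] 0.4879363265808196 [ 0.26799797  0.78114551 -0.66891184]
```

View pics/lift.png

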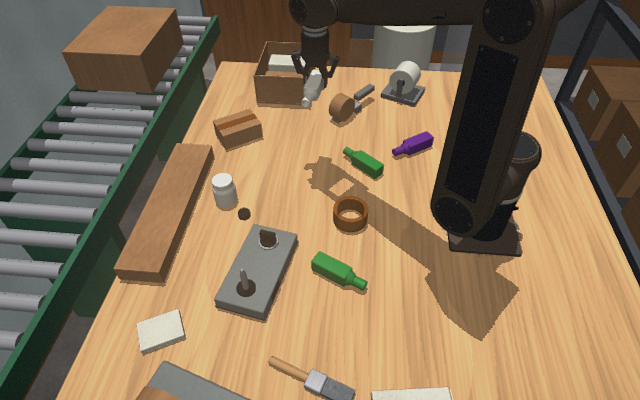

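```bash
python3 - <<'E'
import numpy as np
Q=np.array([[-1.43801,.28719,1.57820,1.27858],[-.6767,.1597,1.9235,1.0601],[-.6776,.03131,1.8151,1.29026]])
X=np.array([[.18828,-.64752,.22992],[.49908,-.27113,.12970],[.50002,-.27249,.25816]])
r=[];A=[];b=[]
for q,x in zip(Q,X):
    c,s=np.cos(q[0]),np.sin(q[0]); lat=-s*x[0]+c*x[1]; R=c*x[0]+s*x[1];print('lat',lat,'r',R, 'pitch',q[1:].sum())
    a=q[1];t=q[1]+q[2]
    A.append([np.sin(a),np.sin(t),0]);b.append(R);A.append([np.cos(a),np.cos(t),1]);b.append(x[2])
A=np.array(A);b=np.array(b)
p,res,_,_=np.linalg.lstsq(A,b,rcond=None);print(p,A@p-b)
E
```

```text
lat 0.10089319127243604 r 0.6667473830131346 pitch 3.1439700000000004
lat 0.10115094010311104 r 0.5588924857396608 pitch 3.1433
lat 0.10118366361381756 r 0.560386176415591 pitch 3.1366699999999996
[ 0.43301855  0.56659159 -0.02044407] [-1.90829132e-03  4.09144477e-04  3.79042318e-03 -4.20577443e-04
 -1.62308003e-03  1.14329657e-05]
```

```bash
cat >> h.py <<'E'
L1,L2,LAT=.433,.5666,.101
TOOL=np.array([[0,-1,0],[0,0,-1],[1,0,0]],float)
def fk(q,Lt):
    a,t=q[1],q[1]+q[2]
    W=Rot.from_euler('z',q[0]).apply([L1*np.sin(a)+L2*np.sin(t),LAT,L1*np.cos(a)+L2*np.cos(t)+Lt-.0204])
    R=(Rot.from_euler('z',q[0])*Rot.from_euler('y',t)*Rot.from_euler('z',q[3])*Rot.from_euler('y',q[4])*Rot.from_euler('z',q[5])).as_matrix()@TOOL
    return W+Lt*R[:,0],R
LO=np.array([-2.77,-.9,.21,-1.53,.24,-2.84]);HI=np.array([2.77,2.22,2.48,4.67,2.81,2.84])
def ik(p,R,Lt):
    w=np.asarray(p)-Lt*R[:,0];rr=np.hypot(w[0],w[1]);r=np.sqrt(rr**2-LAT**2)
    q1=np.arctan2(w[1],w[0])-np.arctan2(LAT,r);z=w[2]-(Lt-.0204)
    D=np.hypot(r,z);c3=(D*D-L1**2-L2**2)/(2*L1*L2)
    if abs(c3)>1:return None
    q3=np.arccos(c3);q2=np.arctan2(r,z)-np.arctan2(L2*np.sin(q3),L1+L2*np.cos(q3))
    M=(Rot.from_euler('y',-(q2+q3))*Rot.from_euler('z',-q1)).as_matrix()@R@TOOL.T
    q5=np.arccos(np.clip(M[2,2],-1,1));q4=np.arctan2(M[1,2],M[0,2]);q6=np.arctan2(M[2,1],-M[2,0])
    if q4<-1.53:q4+=2*np.pi
    return np.array([q1,q2,q3,q4,q5,q6])
E
python3 - <<'E'
from h import *
for Lt in(.2,.28,.34):
  print('Lt',Lt)
  for hd in range(-30,150,15):
    a=np.radians(hd);h=np.array([np.cos(a),np.sin(a),0])
    for z in(1,-1):
      R=frame(h,[0,0,z]);p=np.array([.612,.288,.151])+.025*h
      q=ik(p,R,Lt)
      if q is None: print(hd,'none');continue
      pp,RR=fk(q,Lt);assert np.allclose(pp,p,atol=1e-6) and np.allclose(R,RR,atol=1e-6)
      print(hd,z,q.round(2),'OK' if np.all((q>LO)&(q<HI)) else '')
E
```

```text
Lt 0.2
-30 1 [0.51 0.48 1.91 4.31 1.22 0.89] OK
-30 -1 [ 0.51  0.48  1.91  4.31  1.22 -2.25] OK
-15 1 [0.46 0.41 2.01 4.01 1.05 1.05] OK
-15 -1 [ 0.46  0.41  2.01  4.01  1.05 -2.1 ] OK
0 1 [0.39 0.35 2.09 3.63 0.94 1.26] OK
0 -1 [ 0.39  0.35  2.09  3.63  0.94 -1.88] OK
15 1 [0.3  0.32 2.14 3.19 0.89 1.54] OK
15 -1 [ 0.3   0.32  2.14  3.19  0.89 -1.6 ] OK
30 1 [0.21 0.32 2.14 2.74 0.93 1.82] OK
30 -1 [ 0.21  0.32  2.14  2.74  0.93 -1.32] OK
45 1 [0.13 0.34 2.11 2.35 1.04 2.04] OK
45 -1 [ 0.13  0.34  2.11  2.35  1.04 -1.1 ] OK
60 1 [0.07 0.39 2.05 2.04 1.2  2.19] OK
60 -1 [ 0.07  0.39  2.05  2.04  1.2  -0.95] OK
75 1 [0.03 0.45 1.95 1.79 1.37 2.29] OK
75 -1 [ 0.03  0.45  1.95  1.79  1.37 -0.85] OK
90 1 [0.02 0.52 1.84 1.58 1.56 2.35] OK
90 -1 [ 0.02  0.52  1.84  1.58  1.56 -0.79] OK
105 1 [0.03 0.6  1.72 1.41 1.74 2.38] OK
105 -1 [ 0.03  0.6   1.72  1.41  1.74 -0.76] OK
120 1 [0.05 0.68 1.59 1.25 1.93 2.38] OK
120 -1 [ 0.05  0.68  1.59  1.25  1.93 -0.76] OK
135 1 [0.09 0.76 1.47 1.1  2.11 2.36] OK
135 -1 [ 0.09  0.76  1.47  1.1   2.11 -0.78] OK
Lt 0.28
-30 1 [0.64 0.59 1.95 4.37 1.34 1
[... 1450 characters left out ...]
-1 [ 0.09  0.5   2.39  2.69  1.34 -1.46] OK
45 1 [-0.09  0.53  2.32  2.24  1.39  1.8 ] OK
45 -1 [-0.09  0.53  2.32  2.24  1.39 -1.34] OK
60 1 [-0.19  0.59  2.19  1.88  1.45  1.92] OK
60 -1 [-0.19  0.59  2.19  1.88  1.45 -1.22] OK
75 1 [-0.22  0.67  2.01  1.61  1.55  2.03] OK
75 -1 [-0.22  0.67  2.01  1.61  1.55 -1.11] OK
90 1 [-0.21  0.77  1.81  1.39  1.68  2.12] OK
90 -1 [-0.21  0.77  1.81  1.39  1.68 -1.02] OK
105 1 [-0.17  0.88  1.59  1.22  1.83  2.2 ] OK
105 -1 [-0.17  0.88  1.59  1.22  1.83 -0.95] OK
120 1 [-0.11  1.    1.36  1.09  2.    2.24] OK
120 -1 [-0.11  1.    1.36  1.09  2.   -0.9 ] OK
135 1 [-0.04  1.12  1.13  0.97  2.18  2.27] OK
135 -1 [-0.04  1.12  1.13  0.97  2.18 -0.87] OK
```

```bash
cat > plan.py <<'E'
from h import *
import sys
from plant import ctrl
def plan(pT,RT,N,Lt=.28,zmid=0,k0=0,k1=None):
    s=ctrl.get_state();q0=s["qpos"];qT=ik(pT,RT,Lt);print('qT',qT.round(2))
    R0=Rot.from_quat(s["tcp_rot"]);pr=R0.as_matrix();mx=0
    out=[]
    for i in range(1,N+1):
        f=i/N;q=q0+f*(qT-q0);_,R=fk(q,Lt)
        if i==N:R=RT
        p=s["eef_pos"]+f*(np.asarray(pT)-s["eef_pos"])
        ang=np.degrees(Rot.from_matrix(pr.T@R).magnitude());mx=max(mx,ang);pr=R
        t,w=delta(s,p,R);out.append((t.round(3).tolist(),w.round(3).tolist()))
    print('max step deg',mx)
    for t,w in out[k0:k1]:print(t,w)
E
python3 - <<'E'
from plan import *
a=np.radians(75);h=np.array([np.cos(a),np.sin(a),0])
plan(np.array([.612,.288,.30])+.025*h,frame(h,[0,0,1]),36,k1=12)
E
```

```text
qT [-0.11  0.27  2.03  1.67  1.46  2.41]
max step deg 6.060877584232411
[-0.001, 0.001, -0.016] [0.079, 0.047, 0.005]
[-0.002, 0.002, -0.033] [0.158, 0.095, 0.006]
[-0.004, 0.002, -0.05] [0.237, 0.143, 0.002]
[-0.005, 0.003, -0.066] [0.316, 0.191, -0.007]
[-0.006, 0.004, -0.083] [0.396, 0.238, -0.02]
[-0.007, 0.005, -0.099] [0.475, 0.285, -0.038]
[-0.009, 0.006, -0.116] [0.554, 0.331, -0.06]
[-0.01, 0.007, -0.132] [0.634, 0.375, -0.087]
[-0.011, 0.007, -0.149] [0.712, 0.418, -0.118]
[-0.012, 0.008, -0.165] [0.791, 0.459, -0.154]
[-0.013, 0.009, -0.182] [0.869, 0.499, -0.194]
[-0.015, 0.01, -0.198] [0.946, 0.536, -0.238]
```

play_rows --claw '[255,255,255,255,255,255,255]' --travel '[[-0.001,0.001,-0.016],[-0.002,0.002,-0.033],[-0.004,0.002,-0.05],[-0.005,0.003,-0.066],[-0.006,0.004,-0.083],[-0.007,0.005,-0.099],[-0.007,0.005,-0.099]]' --dr '[[0.079,0.047,0.005],[0.158,0.095,0.006],[0.237,0.143,0.002],[0.316,0.191,-0.007],[0.396,0.238,-0.02],[0.475,0.285,-0.038],[0.475,0.285,-0.038]]'

```text
time: 4.35
eef_pos: [0.5176, -0.1732, 0.2584]
tcp_rot: [0.69, 0.394, -0.558, 0.24]
contact_force: [0.4, -0.4, -1.6]
opening: 0.487
```

```bash
python3 - <<'E'
from plan import *
s=ctrl.get_state();q=s["qpos"];print(q.round(3),s["eef_pos"],s["opening"])
for Lt in(.15,.2,.25,.3,.35):
    p,R=fk(q,Lt);print(Lt,(p-s["eef_pos"]).round(4))
print((R-Rot.from_quat(s["tcp_rot"]).as_matrix()).round(3))
E
```

```text
[-0.633  0.012  1.853  0.27   1.397 -0.065] [ 0.51758464 -0.17316138  0.25837458] 0.48723213785862957
0.15 [-0.0064 -0.0275 -0.0041]
0.2 [-0.0031 -0.0137 -0.002 ]
0.25 [0.0003 0.0001 0.0001]
0.3 [0.0036 0.014  0.0021]
0.35 [0.0069 0.0278 0.0042]
[[ 0. -0. -0.]
 [-0. -0.  0.]
 [ 0. -0. -0.]]
```

```bash
python3 - <<'E'
from plan import *
a=np.radians(75);h=np.array([np.cos(a),np.sin(a),0])
plan(np.array([.612,.288,.29])+.025*h,frame(h,[0,0,1]),30,Lt=.249,k1=30)
E
```

```text
qT [-0.05  0.26  2.    1.7   1.41  2.45]
max step deg 6.292238322563453
[0.004, -0.007, -0.015] [0.077, 0.044, -0.017]
[0.007, -0.013, -0.029] [0.155, 0.087, -0.039]
[0.011, -0.02, -0.044] [0.234, 0.127, -0.064]
[0.015, -0.027, -0.059] [0.314, 0.165, -0.094]
[0.018, -0.033, -0.074] [0.394, 0.2, -0.128]
[0.022, -0.04, -0.088] [0.474, 0.233, -0.165]
[0.026, -0.047, -0.103] [0.554, 0.262, -0.206]
[0.03, -0.053, -0.118] [0.635, 0.288, -0.25]
[0.033, -0.06, -0.132] [0.716, 0.311, -0.297]
[0.037, -0.067, -0.147] [0.798, 0.33, -0.348]
[0.041, -0.073, -0.162] [0.879, 0.345, -0.401]
[0.044, -0.08, -0.176] [0.96, 0.356, -0.457]
[0.048, -0.087, -0.191] [1.041, 0.364, -0.516]
[0.052, -0.093, -0.206] [1.122, 0.366, -0.576]
[0.055, -0.1, -0.22] [1.202, 0.364, -0.639]
[0.059, -0.107, -0.235] [1.282, 0.358, -0.704]
[0.063, -0.113, -0.25] [1.361, 0.347, -0.77]
[0.066, -0.12, -0.265] [1.44, 0.33, -0.838]
[0.07, -0.127, -0.279] [1.517, 0.309, -0.907]
[0.074, -0.133, -0.294] [1.594, 0.282, -0.977]
[0.078, -0.14, -0.309] [1.67, 0.25, -1.048]
[0.081, -0.147, -0.323] [1.744, 0.213, -1.12]
[0.085, -0.153, -0.338] [1.816, 0.169, -1.193]
[0.088, -0.16, -0.353] [1.887, 0.12, -1.265]
[0.092, -0.167, -0.367] [1.956, 0.065, -1.338]
[0.096, -0.173, -0.382] [2.023, 0.003, -1.41]
[0.1, -0.18, -0.397] [2.087, -0.064, -1.482]
[0.103, -0.187, -0.412] [2.149, -0.139, -1.553]
[0.107, -0.193, -0.426] [2.208, -0.22, -1.623]
[0.111, -0.2, -0.441] [2.263, -0.308, -1.691]
```

play_rows --claw '[255,255,255,255,255,255,255,255,255,255,255,255,255,255,255,255,255,255,255,255]' --travel '[[0.004,-0.007,-0.015],[0.007,-0.013,-0.029],[0.011,-0.02,-0.044],[0.015,-0.027,-0.059],[0.018,-0.033,-0.074],[0.022,-0.04,-0.088],[0.026,-0.047,-0.103],[0.03,-0.053,-0.118],[0.033,-0.06,-0.132],[0.037,-0.067,-0.147],[0.041,-0.073,-0.162],[0.044,-0.08,-0.176],[0.048,-0.087,-0.191],[0.052,-0.093,-0.206],[0.055,-0.1,-0.22],[0.059,-0.107,-0.235],[0.063,-0.113,-0.25],[0.066,-0.12,-0.265],[0.07,-0.127,-0.279],[0.074,-0.133,-0.294]]' --dr '[[0.077,0.044,-0.017],[0.155,0.087,-0.039],[0.234,0.127,-0.064],[0.314,0.165,-0.094],[0.394,0.2,-0.128],[0.474,0.233,-0.165],[0.554,0.262,-0.206],[0.635,0.288,-0.25],[0.716,0.311,-0.297],[0.798,0.33,-0.348],[0.879,0.345,-0.401],[0.96,0.356,-0.457],[1.041,0.364,-0.516],[1.122,0.366,-0.576],[1.202,0.364,-0.639],[1.282,0.358,-0.704],[1.361,0.347,-0.77],[1.44,0.33,-0.838],[1.517,0.309,-0.907],[1.594,0.282,-0.977]]'

```text
time: 6.35
eef_pos: [0.5845, 0.1506, 0.2764]
tcp_rot: [-0.468, -0.166, 0.614, 0.614]
contact_force: [0.5, -0.3, -1.4]
opening: 0.485
```

```bash
python3 - <<'E'
from plan import *
s=ctrl.get_state();print(s["qpos"].round(2),s["eef_pos"],s["opening"])
a=np.radians(75);h=np.array([np.cos(a),np.sin(a),0])
plan(np.array([.612,.288,.29])+.025*h,frame(h,[0,0,1]),12,Lt=.249)
E
```

```text
[-0.33  0.12  1.99  1.18  1.48  1.61] [0.58453582 0.15057755 0.27642181] 0.48503448775842006
qT [-0.05  0.26  2.    1.7   1.41  2.45]
max step deg 5.331040795376526
[0.012, -0.005, 0.003] [0.078, -0.019, -0.03]
[0.025, -0.01, 0.007] [0.156, -0.04, -0.058]
[0.037, -0.016, 0.01] [0.236, -0.062, -0.084]
[0.049, -0.021, 0.014] [0.316, -0.086, -0.108]
[0.062, -0.026, 0.017] [0.398, -0.112, -0.131]
[0.074, -0.031, 0.02] [0.48, -0.139, -0.152]
[0.086, -0.036, 0.024] [0.564, -0.167, -0.171]
[0.099, -0.041, 0.027] [0.648, -0.196, -0.188]
[0.111, -0.046, 0.03] [0.733, -0.226, -0.204]
[0.124, -0.052, 0.034] [0.818, -0.257, -0.217]
[0.136, -0.057, 0.037] [0.904, -0.289, -0.229]
[0.148, -0.062, 0.04] [0.991, -0.322, -0.238]
```

play_rows --claw '[255,255,255,255,255,255,255,255,255,255,255,255,255,255]' --travel '[[0.012,-0.005,0.003],[0.025,-0.01,0.007],[0.037,-0.016,0.01],[0.049,-0.021,0.014],[0.062,-0.026,0.017],[0.074,-0.031,0.02],[0.086,-0.036,0.024],[0.099,-0.041,0.027],[0.111,-0.046,0.03],[0.124,-0.052,0.034],[0.136,-0.057,0.037],[0.148,-0.062,0.04],[0.148,-0.062,0.04],[0.148,-0.062,0.04]]' --dr '[[0.078,-0.019,-0.03],[0.156,-0.04,-0.058],[0.236,-0.062,-0.084],[0.316,-0.086,-0.108],[0.398,-0.112,-0.131],[0.48,-0.139,-0.152],[0.564,-0.167,-0.171],[0.648,-0.196,-0.188],[0.733,-0.226,-0.204],[0.818,-0.257,-0.217],[0.904,-0.289,-0.229],[0.991,-0.322,-0.238],[0.991,-0.322,-0.238],[0.991,-0.322,-0.238]]'

```text
time: 7.75
eef_pos: [0.6182, 0.3117, 0.2878]
tcp_rot: [-0.001, 0.001, 0.609, 0.793]
contact_force: [-0.1, -1.4, -0.1]
opening: 0.488
```

```bash
python3 - <<'E'
from plan import *
from plant import vision
s=ctrl.get_state();print(s["qpos"].round(2),s["eef_pos"],s["opening"],Rot.from_quat(s["tcp_rot"]).as_matrix().round(3))
o=[]
for n in("top","side"):
    c=vision.read_camera(n);np.savez(f"pics/{n}2.npz",**c)
    u,v=proj(c,[.612,.288,.13]).astype(int);print(n,u,v)
    v0=max(v-80,0);u0=max(u-60,0);print(u0,v0)
    o.append(cv2.resize(c["img"][v0:v0+150,u0:u0+100,::-1],(400,600),interpolation=cv2.INTER_CUBIC))
cv2.imwrite("pics/over2.png",np.hstack(o))
E
```

```text
[-0.05  0.27  1.98  1.7   1.41  2.45] [0.61824575 0.31168249 0.28783436] 0.48833948525721055 [[ 0.258 -0.966  0.001]
 [ 0.966  0.258  0.002]
 [-0.003  0.001  1.   ]]
top 209 141
149 61
side 241 267
181 187
```

View pics/over2.png

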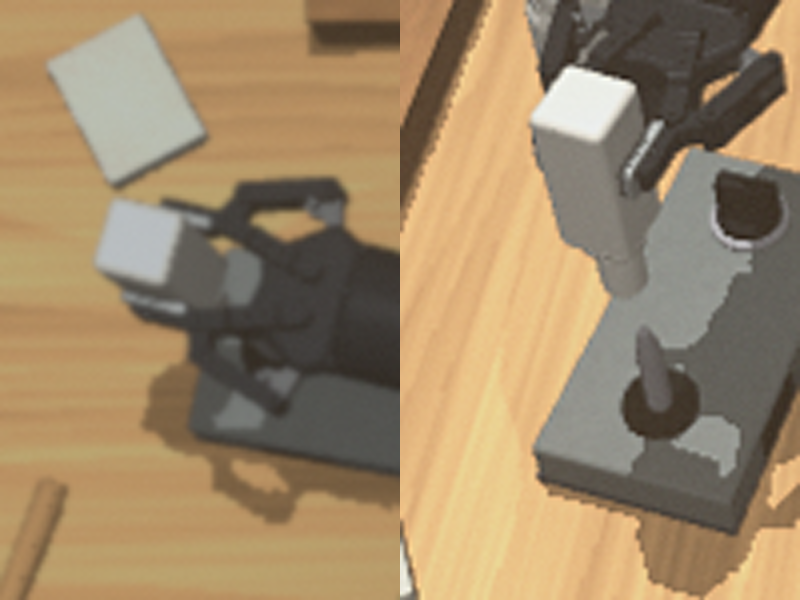

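```bash
cat > meas.py <<'E'
from h import *
def meas(k):
  for n in("top","side"):
    c=load(f"pics/{n}{k}.npz");P=cloud(c);hsv=cv2.cvtColor(c["img"],cv2.COLOR_RGB2HSV)
    near=(abs(P[...,0]-.612)<.07)&(abs(P[...,1]-.288)<.07)&(P[...,2]>.1)&(P[...,2]<.45)
    m=near&(hsv[...,1]<70)&(hsv[...,2]>50)
    p=P[m];zt=np.percentile(p[:,2],95)
    t=p[abs(p[:,2]-zt)<.008];r=cv2.minAreaRect((t[:,:2]*1000).astype(np.float32))
    print(n,'base top z',np.median(t[:,2]),'mean',t.mean(0),r)
E
python3 - <<'E'
from meas import *
meas(2)
c=load("pics/side2.npz");P=cloud(c);cv2.imwrite("pics/s2crop.png",cv2.resize(c["img"][245:300,215:270,::-1],(550,550),interpolation=cv2.INTER_CUBIC))
# side contour edges rows of the neck
hsv=cv2.cvtColor(c["img"],cv2.COLOR_RGB2HSV)
for v in range(248,264,2): print(v,[int(x) for x in hsv[v,222:250,1]])
E
```

```text
top base top z 0.33118629205568556 mean [0.6131354  0.29556329 0.33118509] ((614.2117309570312, 296.26727294921875), (42.55242919921875, 42.50481414794922), 74.50106811523438)
side base top z 0.3322682761534432 mean [0.61175476 0.30080252 0.33166004] ((612.5014038085938, 297.5107421875), (43.98731994628906, 41.648258209228516), 74.0308837890625)
248 [110, 91, 42, 14, 24, 23, 27, 29, 26, 29, 27, 27, 26, 30, 29, 27, 31, 29, 32, 29, 11, 12, 11, 12, 9, 10, 9, 9]
250 [109, 104, 105, 112, 112, 91, 12, 19, 24, 27, 25, 29, 28, 29, 27, 25, 32, 31, 34, 26, 8, 12, 12, 10, 9, 14, 10, 10]
252 [107, 106, 104, 109, 110, 112, 110, 104, 51, 24, 27, 28, 32, 28, 28, 29, 26, 29, 30, 29, 14, 10, 12, 12, 14, 9, 14, 10]
254 [103, 108, 108, 109, 112, 112, 107, 100, 76, 21, 29, 28, 30, 26, 24, 27, 26, 31, 28, 31, 24, 12, 10, 11, 10, 9, 14, 9]
256 [104, 108, 109, 112, 108, 107, 101, 99, 103, 44, 24, 27, 28, 27, 28, 25, 25, 27, 30, 33, 29, 13, 12, 12, 9, 10, 9, 10]
258 [108, 109, 109, 111, 108, 104, 98, 99, 103, 101, 17, 21, 25, 26, 25, 27, 30, 28, 29, 30, 17, 12, 10, 12, 10, 10, 9, 10]
260 [108, 110, 113, 109, 106, 100, 98, 99, 102, 100, 104, 74, 26, 31, 29, 31, 29, 27, 15, 11, 14, 10, 9, 10, 10, 10, 12, 14]
262 [112, 109, 109, 111, 103, 95, 102, 105, 102, 104, 108, 54, 9, 12, 12, 11, 11, 14, 12, 10, 9, 14, 9, 12, 12, 12, 10, 12]
```

View pics/s2crop.png

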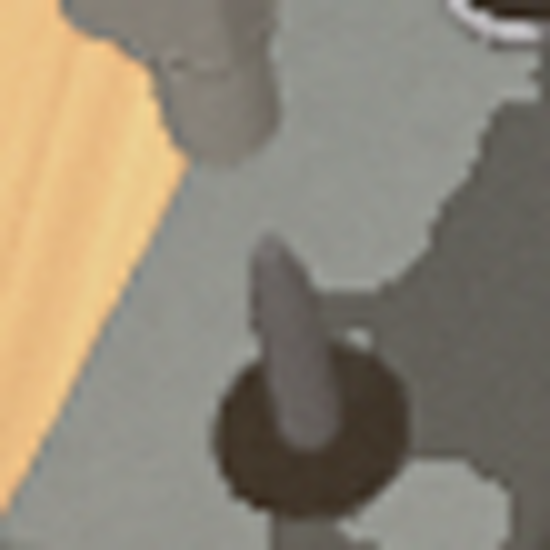

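```bash
python3 - <<'E'
from meas import *
from plant import ctrl
c=load("pics/side2.npz")
th=np.linspace(0,2*np.pi,72)
b=np.array([.6125,.2975]) # side-camera estimate
for z in (.182,.20,.214):
    pr=np.array([proj(c,[b[0]+.013*np.cos(t),b[1]+.013*np.sin(t),z]) for t in th]);print(z,'u',pr[:,0].min(),pr[:,0].max(),'v',pr[:,1].min(),pr[:,1].max())
print(proj(c,[.6117,.2885,.121]),proj(c,[.6117,.2885,.046]))
s=ctrl.get_state();print(delta(s,s["eef_pos"]+[-.001,-.009,-.03],frame([np.cos(1.309),np.sin(1.309),0],[0,0,1])))
E
```

```text
0.182 u 231.33611512116295 243.1844681259093 v 252.2513821650652 261.8765589370409
0.2 u 230.1135937025732 242.12384684332162 v 247.3405563932925 257.0036146550751
0.214 u 229.1397836801932 241.27904996395154 v 243.4297909414002 253.12129266481367
[242.1064823  269.45453826] [246.10594701 287.01682457]
(array([-0.0089, -0.0014, -0.03  ]), array([ 0.0004, -0.0015,  0.0004]))
```

The bottle is upright with its neck down. Its base centre lies 9 mm in +y from the peg, and both cameras agree on that. The mouth projects where it is seen, with its bottom at about (237,262), so there is no tilt. I'll shift it over the peg and start lowering.

play_rows --claw '[255,255,255,255,255,255,255,255,255,255,255,255]' --travel '[[-0.004,-0.001,0],[-0.009,-0.001,0],[-0.009,-0.001,-0.01],[-0.009,-0.001,-0.02],[-0.009,-0.001,-0.03],[-0.009,-0.001,-0.04],[-0.009,-0.001,-0.05],[-0.009,-0.001,-0.06],[-0.009,-0.001,-0.07],[-0.009,-0.001,-0.08],[-0.009,-0.001,-0.08],[-0.009,-0.001,-0.08]]' --dr '[[0,-0.001,0],[0,-0.001,0],[0,-0.001,0],[0,-0.001,0],[0,-0.001,0],[0,-0.001,0],[0,-0.001,0],[0,-0.001,0],[0,-0.001,0],[0,-0.001,0],[0,-0.001,0],[0,-0.001,0]]'

```text
time: 9.05
eef_pos: [0.6175, 0.3021, 0.209]
tcp_rot: [-0.0, 0.0, 0.609, 0.793]
contact_force: [0.6, 0.9, -1.4]
opening: 0.488
```

```bash
cat > look.py <<'E'
from plan import *
from plant import vision
from meas import meas
def look(k,ctr=(.612,.288,.13)):
    s=ctrl.get_state();print(s["time"],s["eef_pos"],s["opening"],s["contact_force"].round(2),s["wrist_torque"].round(2),s["qpos"].round(2))
    o=[]
    for n in("top","side"):
        c=vision.read_camera(n);np.savez(f"pics/{n}{k}.npz",**c)
        u,v=proj(c,ctr).astype(int)
        v0=max(v-80,0);u0=max(u-60,0);print(n,'crop origin',u0,v0,'x4')
        o.append(cv2.resize(c["img"][v0:v0+150,u0:u0+100,::-1],(400,600),interpolation=cv2.INTER_CUBIC))
    cv2.imwrite(f"pics/look{k}.png",np.hstack(o))
E
python3 -c "
from look import *
look(3);meas(3)"
```

```text
9.05 [0.61748845 0.30212735 0.20895047] 0.4882647534620342 [ 0.62  0.95 -1.39] [-0.53  0.2   0.01] [-0.07  0.41  1.99  1.71  1.44  2.3 ]
top crop origin 149 61 x4
side crop origin 181 187 x4
top base top z 0.2520816109858994 mean [0.61265809 0.28603527 0.25211179] ((613.252685546875, 286.4206848144531), (42.46619415283203, 42.008853912353516), 74.7122802734375)
side base top z 0.2532517987359173 mean [0.61148701 0.29127533 0.25270628] ((612.31494140625, 289.0655517578125), (42.360107421875, 41.58745193481445), 74.88323974609375)
```

View pics/look3.png

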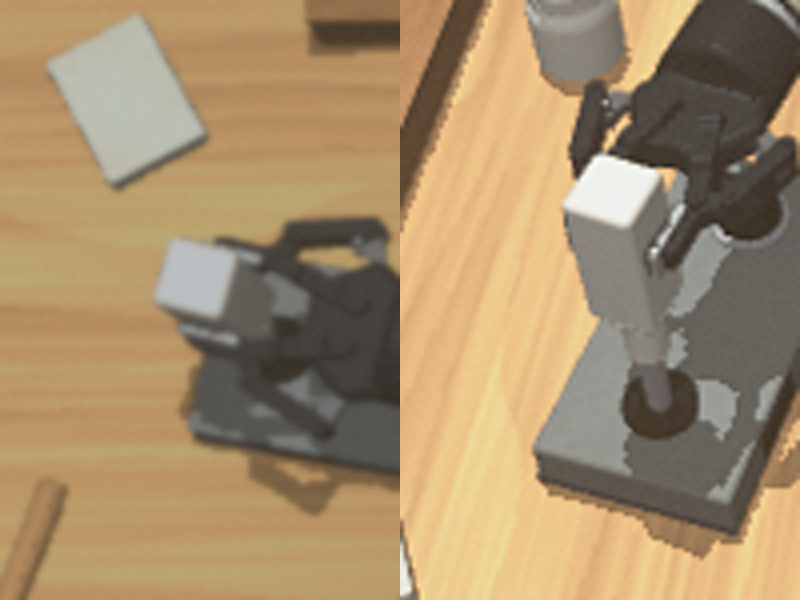

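The side crop shows the peg inside the mouth above the collar, at about (660,400) in the crop. Forces are near zero and the offset is under about 1 mm. I'll keep lowering.

play_rows --claw '[255,255,255,255,255,255,255,255,255,255,255,255,255,255]' --travel '[[0,0,-0.005],[0,0,-0.01],[0,0,-0.015],[0,0,-0.02],[0,0,-0.025],[0,0,-0.03],[0,0,-0.035],[0,0,-0.04],[0,0,-0.045],[0,0,-0.049],[0,0,-0.052],[0,0,-0.054],[0,0,-0.054],[0,0,-0.054]]' --dr '[[0,0,0],[0,0,0],[0,0,0],[0,0,0],[0,0,0],[0,0,0],[0,0,0],[0,0,0],[0,0,0],[0,0,0],[0,0,0],[0,0,0],[0,0,0],[0,0,0]]'

```text
time: 10.55
eef_pos: [0.6179, 0.3021, 0.1559]
tcp_rot: [-0.001, -0.001, 0.609, 0.793]
contact_force: [0.6, -0.4, 0.1]
opening: 0.482
```

```bash
python3 -c "
from look import *
look(4);meas(4)"
```

```text
10.55 [0.61786904 0.30209142 0.15593368] 0.4818885188933949 [ 0.62 -0.35  0.1 ] [-0.55  0.21 -0.02] [-0.07  0.52  1.98  1.72  1.46  2.21]
top crop origin 149 61 x4
side crop origin 181 187 x4
top base top z 0.19914411527461284 mean [0.61283423 0.28628443 0.1990967 ] ((613.3952026367188, 286.4676818847656), (41.59806823730469, 42.916412353515625), 76.95745086669922)
side base top z 0.1997420500555961 mean [0.61103049 0.29085886 0.19940788] ((612.5023803710938, 288.8414611816406), (41.117069244384766, 43.09062576293945), 74.84589385986328)
```

View pics/look4.png

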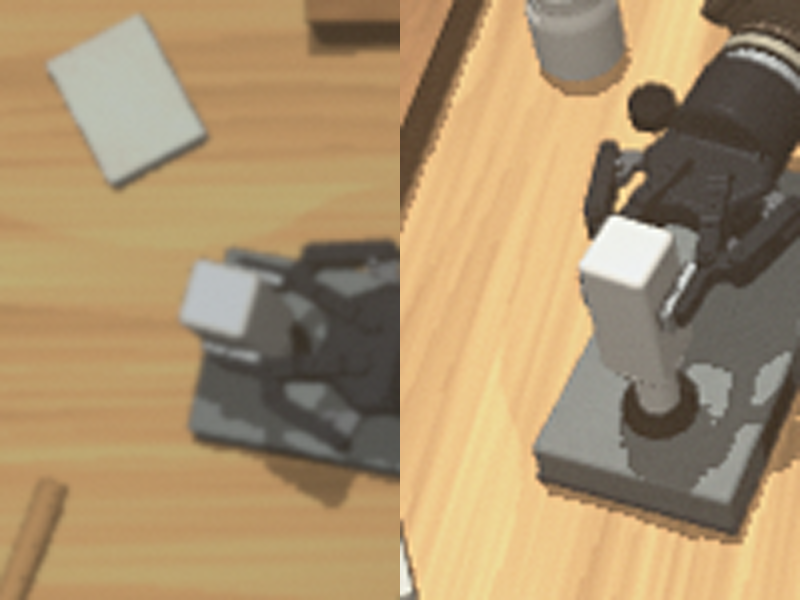

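play_rows --claw '[255,255,255,255,255]' --travel '[[0,0,-0.001],[0,0,-0.002],[0,0,-0.003],[0,0,-0.004],[0,0,-0.004]]' --dr '[[0,0,0],[0,0,0],[0,0,0],[0,0,0],[0,0,0]]'

```text
time: 11.15
eef_pos: [0.6179, 0.3021, 0.1519]
tcp_rot: [-0.001, -0.001, 0.609, 0.793]
contact_force: [0.5, -0.5, -0.3]
opening: 0.487
```

play_rows --claw '[255,255,255]' --travel '[[0,0,-0.001],[0,0,-0.002],[0,0,-0.002]]' --dr '[[0,0,0],[0,0,0],[0,0,0]]'

```text
time: 11.45
eef_pos: [0.618, 0.302, 0.152]
tcp_rot: [0.0, -0.003, 0.609, 0.793]
contact_force: [-2.5, -1.6, 6.0]
opening: 0.488
```

```bash
python3 -c "
from look import *
look(5);meas(5)"
```

```text
11.45 [0.61796429 0.3020143  0.1519788 ] 0.48819658865846294 [-2.52 -1.63  6.02] [0.16 0.26 0.36] [-0.07  0.53  1.97  1.73  1.46  2.2 ]
top crop origin 149 61 x4
side crop origin 181 187 x4
top base top z 0.19519441954392378 mean [0.61314759 0.28584276 0.19506823] ((613.9532470703125, 286.6256408691406), (42.31319046020508, 41.859718322753906), 75.46663665771484)
side base top z 0.19536392604200623 mean [0.61113983 0.29087881 0.19497819] ((611.9968872070312, 289.032958984375), (43.31787872314453, 41.86402893066406), 76.62871551513672)
```

The bottle is seated: 6 N of upward reaction, and the base height puts the mouth at about z 0.045. I'll release and back out.

play_rows --claw '[100,80,50,20,0,0,0,0,0,0,0,0,0,0,0]' --travel '[[0,0,0],[0,0,0],[0,0,0],[0,0,0],[0,0,0],[0,0,0],[-0.01,0,0],[-0.025,0,0.0],[-0.045,0,0.0],[-0.065,0,0],[-0.085,0,0],[-0.105,0,0],[-0.125,0,0],[-0.14,0,0],[-0.14,0,0]]' --dr '[[0,0,0],[0,0,0],[0,0,0],[0,0,0],[0,0,0],[0,0,0],[0,0,0],[0,0,0],[0,0,0],[0,0,0],[0,0,0],[0,0,0],[0,0,0],[0,0,0],[0,0,0]]'

```text
time: 13.05
eef_pos: [0.5822, 0.1645, 0.1514]
tcp_rot: [0.0, -0.003, 0.608, 0.794]
contact_force: [-0.2, 0.7, 0.4]
opening: 1.004
```

```bash
python3 -c "
from look import *
look(6);meas(6)
s=ctrl.get_state();R=Rot.from_quat(s['tcp_rot']).as_matrix();print(R.round(3))
yw=np.radians(-10.9)
for k in(0,1):
  for da in(0,-1.0,-1.1):
    zz=np.array([np.cos(yw+da+k*np.pi),np.sin(yw+da+k*np.pi),0])
    print(k,da,ik([.5835,.1405,.06],frame([0,0,-1],zz),.249).round(2))
"
```

```text
13.05 [0.58221861 0.16448205 0.15140791] 1.0036510141942998 [-0.15  0.75  0.41] [-0.46  0.1   0.01] [-0.34  0.48  2.06  1.51  1.62  2.17]
top crop origin 149 61 x4
side crop origin 181 187 x4
top base top z 0.1951318653005299 mean [0.61313751 0.28651888 0.19514545] ((613.8508911132812, 286.81231689453125), (42.22880554199219, 42.01750183105469), 74.58209228515625)
side base top z 0.19546274367914523 mean [0.61138577 0.29092007 0.19522745] ((611.6121826171875, 289.3747253417969), (41.28717803955078, 41.8199462890625), 76.44066619873047)
[[ 0.259 -0.966 -0.004]
 [ 0.966  0.259 -0.004]
 [ 0.005 -0.003  1.   ]]
0 0 [ 0.07  0.31  1.89  0.    0.95 -1.31]
0 -1.0 [ 0.07  0.31  1.89  0.    0.95 -0.31]
0 -1.1 [ 0.07  0.31  1.89  0.    0.95 -0.21]
1 0 [0.07 0.31 1.89 0.   0.95 1.83]
1 -1.0 [0.07 0.31 1.89 0.   0.95 2.83]
1 -1.1 [0.07 0.31 1.89 0.   0.95 2.93]
```

View pics/look6.png

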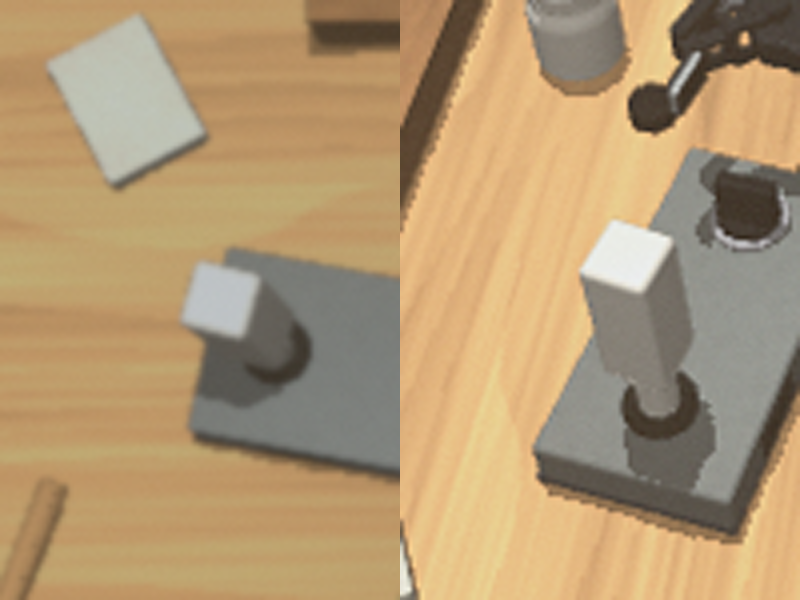

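play_rows --claw '[0,0,0,0,0]' --travel '[[-0.005,0,0.03],[-0.01,0,0.06],[-0.015,0,0.09],[-0.02,0,0.11],[-0.02,0,0.11]]' --dr '[[0,0,0],[0,0,0],[0,0,0],[0,0,0],[0,0,0]]'

```text
time: 13.65
eef_pos: [0.5772, 0.1467, 0.2644]
tcp_rot: [-0.002, -0.005, 0.609, 0.793]
contact_force: [0.2, -0.1, -0.0]
opening: 1.0
```

```bash
python3 - <<'E'
from plan import *
yw=np.radians(-10.9)
plan([.5835,.1405,.25],frame([0,0,-1],[np.cos(yw),np.sin(yw),0]),32,Lt=.249)
E
```

```text
qT [ 0.07  0.11  1.75  0.    1.28 -1.31]
max step deg 8.692696844302178
[-0.0, -0.0, -0.0] [-0.126, 0.041, 0.04]
[-0.0, -0.0, -0.001] [-0.253, 0.078, 0.084]
[-0.0, -0.001, -0.001] [-0.381, 0.11, 0.132]
[-0.001, -0.001, -0.002] [-0.509, 0.138, 0.184]
[-0.001, -0.001, -0.002] [-0.638, 0.16, 0.24]
[-0.001, -0.001, -0.003] [-0.767, 0.178, 0.3]
[-0.001, -0.002, -0.003] [-0.895, 0.19, 0.362]
[-0.001, -0.002, -0.004] [-1.024, 0.197, 0.428]
[-0.001, -0.002, -0.004] [-1.151, 0.198, 0.498]
[-0.001, -0.002, -0.004] [-1.278, 0.192, 0.57]
[-0.002, -0.003, -0.005] [-1.404, 0.18, 0.645]
[-0.002, -0.003, -0.005] [-1.528, 0.162, 0.723]
[-0.002, -0.003, -0.006] [-1.651, 0.136, 0.804]
[-0.002, -0.003, -0.006] [-1.771, 0.102, 0.887]
[-0.002, -0.004, -0.007] [-1.888, 0.061, 0.973]
[-0.002, -0.004, -0.007] [-2.002, 0.01, 1.061]
[-0.002, -0.004, -0.008] [-2.113, -0.05, 1.152]
[-0.002, -0.004, -0.008] [-2.218, -0.119, 1.244]
[-0.003, -0.004, -0.009] [-2.319, -0.2, 1.338]
[-0.003, -0.005, -0.009] [-2.413, -0.291, 1.433]
[-0.003, -0.005, -0.01] [-2.499, -0.395, 1.53]
[-0.003, -0.005, -0.01] [-2.577, -0.513, 1.626]
[-0.003, -0.005, -0.01] [2.513, 0.612, -1.638]
[-0.003, -0.006, -0.011] [2.364, 0.692, -1.593]
[-0.004, -0.006, -0.011] [2.214, 0.77, -1.545]
[-0.004, -0.006, -0.012] [2.063, 0.845, -1.496]
[-0.004, -0.006, -0.012] [1.913, 0.918, -1.444]
[-0.004, -0.007, -0.013] [1.763, 0.989, -1.39]
[-0.004, -0.007, -0.013] [1.612, 1.058, -1.335]
[-0.004, -0.007, -0.014] [1.462, 1.125, -1.277]
[-0.004, -0.007, -0.014] [1.312, 1.189, -1.217]
[-0.004, -0.008, -0.014] [1.162, 1.252, -1.155]
```

play_rows --claw '[0,0,0,0,0,0,0,0,0,0,0,0,0,0,0,0,0,0,0]' --travel '[[0,0,0],[0,0,-0.001],[0,-0.001,-0.001],[-0.001,-0.001,-0.002],[-0.001,-0.001,-0.002],[-0.001,-0.001,-0.003],[-0.001,-0.002,-0.003],[-0.001,-0.002,-0.004],[-0.001,-0.002,-0.004],[-0.001,-0.002,-0.004],[-0.002,-0.003,-0.005],[-0.002,-0.003,-0.005],[-0.002,-0.003,-0.006],[-0.002,-0.003,-0.006],[-0.002,-0.004,-0.007],[-0.002,-0.004,-0.007],[-0.002,-0.004,-0.008],[-0.002,-0.004,-0.008],[-0.002,-0.004,-0.008]]' --dr '[[-0.126,0.041,0.04],[-0.253,0.078,0.084],[-0.381,0.11,0.132],[-0.509,0.138,0.184],[-0.638,0.16,0.24],[-0.767,0.178,0.3],[-0.895,0.19,0.362],[-1.024,0.197,0.428],[-1.151,0.198,0.498],[-1.278,0.192,0.57],[-1.404,0.18,0.645],[-1.528,0.162,0.723],[-1.651,0.136,0.804],[-1.771,0.102,0.887],[-1.888,0.061,0.973],[-2.002,0.01,1.061],[-2.113,-0.05,1.152],[-2.218,-0.119,1.244],[-2.218,-0.119,1.244]]'

```text
time: 15.55
eef_pos: [0.5804, 0.1454, 0.2557]
tcp_rot: [0.635, 0.544, -0.545, 0.054]
contact_force: [-0.2, -0.6, -0.1]
opening: 1.001
```

```bash
python3 - <<'E'
from plan import *
s=ctrl.get_state();print(s["qpos"].round(2),s["eef_pos"])
yw=np.radians(-10.9)
plan([.5835,.1405,.20],frame([0,0,-1],[np.cos(yw),np.sin(yw),0]),17,Lt=.249)
E
```

```text
[-0.18  0.21  1.73  0.63  1.57  0.33] [0.58039342 0.14535642 0.25571501]
qT [ 0.07  0.15  1.8   0.    1.2  -1.31]
max step deg 7.499574197405053
[0.002, 0.002, 0.001] [-0.108, -0.037, 0.026]
[0.004, 0.004, 0.003] [-0.218, -0.075, 0.048]
[0.007, 0.006, 0.004] [-0.328, -0.116, 0.067]
[0.009, 0.008, 0.006] [-0.439, -0.159, 0.082]
[0.011, 0.01, 0.007] [-0.551, -0.203, 0.094]
[0.014, 0.012, 0.008] [-0.664, -0.25, 0.103]
[0.016, 0.014, 0.01] [-0.777, -0.297, 0.108]
[0.018, 0.016, 0.011] [-0.891, -0.347, 0.109]
[0.02, 0.018, 0.012] [-1.005, -0.397, 0.106]
[0.022, 0.02, 0.014] [-1.119, -0.45, 0.1]
[0.025, 0.022, 0.015] [-1.234, -0.503, 0.089]
[0.027, 0.024, 0.017] [-1.348, -0.558, 0.074]
[0.029, 0.026, 0.018] [-1.462, -0.614, 0.054]
[0.032, 0.028, 0.019] [-1.576, -0.671, 0.03]
[0.034, 0.03, 0.021] [-1.689, -0.729, 0.0]
[0.036, 0.032, 0.022] [-1.801, -0.788, -0.034]
[0.038, 0.034, 0.024] [-1.912, -0.848, -0.073]
```

play_rows --claw '[0,0,0,0,0,0,0,0,0,0,0,0,0,0,0,0,0,0,0]' --travel '[[0.002,0.002,0.001],[0.004,0.004,0.003],[0.007,0.006,0.004],[0.009,0.008,0.006],[0.011,0.01,0.007],[0.014,0.012,0.008],[0.016,0.014,0.01],[0.018,0.016,0.011],[0.02,0.018,0.012],[0.022,0.02,0.014],[0.025,0.022,0.015],[0.027,0.024,0.017],[0.029,0.026,0.018],[0.032,0.028,0.019],[0.034,0.03,0.021],[0.036,0.032,0.022],[0.038,0.034,0.024],[0.038,0.034,0.024],[0.038,0.034,0.024]]' --dr '[[-0.108,-0.037,0.026],[-0.218,-0.075,0.048],[-0.328,-0.116,0.067],[-0.439,-0.159,0.082],[-0.551,-0.203,0.094],[-0.664,-0.25,0.103],[-0.777,-0.297,0.108],[-0.891,-0.347,0.109],[-1.005,-0.397,0.106],[-1.119,-0.45,0.1],[-1.234,-0.503,0.089],[-1.348,-0.558,0.074],[-1.462,-0.614,0.054],[-1.576,-0.671,0.03],[-1.689,-0.729,0.0],[-1.801,-0.788,-0.034],[-1.912,-0.848,-0.073],[-1.912,-0.848,-0.073],[-1.912,-0.848,-0.073]]'

```text
time: 17.45
eef_pos: [0.583, 0.1401, 0.1985]
tcp_rot: [0.069, 0.705, -0.068, 0.703]
contact_force: [-0.5, -0.3, 0.0]
opening: 0.999
```

```bash
python3 - <<'E'
from look import *
look(7,(.5835,.1405,.1));meas(7)
s=ctrl.get_state()
yw=np.radians(-10.9);print(delta(s,[.5835,.1405,.055],frame([0,0,-1],[np.cos(yw),np.sin(yw),0])))
E
```

```text
17.45 [0.58296027 0.14005536 0.19849204] 0.9994636187823921 [-0.51 -0.33  0.01] [-0.    0.03 -0.  ] [ 0.07  0.15  1.8   0.    1.2  -1.31]
top crop origin 209 74 x4
side crop origin 206 147 x4
top base top z 0.19526522659486711 mean [0.61294523 0.28678019 0.19542483] ((613.5482788085938, 286.5830078125), (42.2835693359375, 42.07345962524414), 76.51223754882812)
side base top z 0.19553865947998292 mean [0.61136788 0.29124993 0.19531739] ((612.7957153320312, 288.7804870605469), (41.440120697021484, 42.62556838989258), 73.76798248291016)
(array([ 1.443e-01,  8.000e-04, -1.000e-04]), array([-0.0031, -0.0009, -0.0003]))
```

View pics/look7.png

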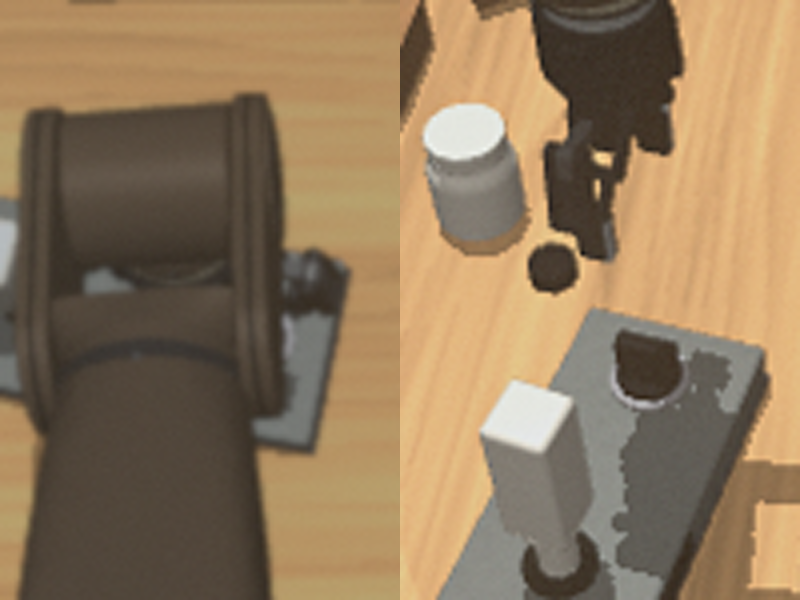

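play_rows --claw '[0,0,0,0,0,0,0,255,255,255,255,255,255,255,255]' --travel '[[0.03,0,0],[0.06,0,0],[0.09,0.001,0],[0.12,0.001,0],[0.135,0.001,0],[0.143,0.001,0],[0.143,0.001,0],[0.143,0.001,0],[0.143,0.001,0],[0.143,0.001,0],[0.143,0.001,0],[0.143,0.001,0],[0.143,0.001,0],[0.143,0.001,0],[0.143,0.001,0]]' --dr '[[0,0,0],[-0.003,0,0],[-0.003,0,0],[-0.003,0,0],[-0.003,0,0],[-0.003,0,0],[-0.003,0,0],[-0.003,0,0],[-0.003,0,0],[-0.003,0,0],[-0.003,0,0],[-0.003,0,0],[-0.003,0,0],[-0.003,0,0],[-0.003,0,0]]' --force 50

```text
time: 19.05
eef_pos: [0.584, 0.1411, 0.057]
tcp_rot: [0.068, 0.704, -0.067, 0.704]
contact_force: [-0.9, 1.6, 4.8]
opening: 0.15
```

play_rows --claw '[255,255,255,255,255,255,255,255,255,255,255,255,255,255,255]' --travel '[[0,0,0],[0,0,0],[0,0,0],[0,0,0],[0,0,0],[0,0,0],[0,0,0],[0,0,0],[0,0,0],[0,0,0],[0,0,0],[0,0,0],[0,0,0],[0,0,0],[0,0,0]]' --dr '[[0.1,0,0],[0.2,0,0],[0.3,0,0],[0.4,0,0],[0.5,0,0],[0.6,0,0],[0.7,0,0],[0.8,0,0],[0.88,0,0],[0.94,0,0],[0.98,0,0],[1.0,0,0],[1.02,0,0],[1.02,0,0],[1.02,0,0]]'

```text
time: 20.55
eef_pos: [0.5848, 0.142, 0.057]
tcp_rot: [0.403, 0.582, -0.401, 0.582]
contact_force: [2.4, 4.1, 0.9]
opening: 0.15
```

```bash
python3 - <<'E'
from look import *
look(8,(.5835,.1405,.07));meas(8)
s=ctrl.get_state();print(Rot.from_quat(s['tcp_rot']).as_matrix().round(3))
E
```

```text
20.55 [0.58475453 0.14202257 0.05701919] 0.1496722397901777 [2.44 4.13 0.89] [ 0.76 -0.29  0.34] [ 0.07  0.33  1.87  0.    0.94 -0.29]
top crop origin 210 76 x4
side crop origin 207 154 x4
top base top z 0.19534495891340128 mean [0.61326753 0.28661672 0.19525861] ((613.51904296875, 286.88751220703125), (41.560306549072266, 41.67735290527344), 73.48915100097656)
side base top z 0.19558234551807596 mean [0.6116026  0.29123492 0.19532943] ((611.7154541015625, 289.4024353027344), (43.545902252197266, 41.842655181884766), 76.26748657226562)
[[ 0.002  0.935  0.354]
 [ 0.003  0.354 -0.935]
 [-1.     0.003 -0.002]]
```

View pics/look8.png

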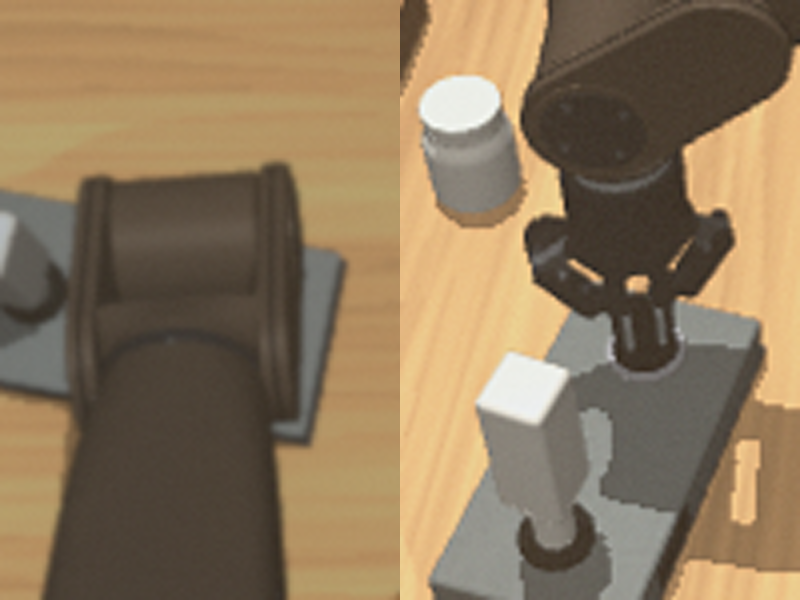

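play_rows --claw '[255,255,255,255]' --travel '[[0,0,0],[0,0,0],[0,0,0],[0,0,0]]' --dr '[[0.02,0,0],[0.04,0,0],[0.04,0,0],[0.04,0,0]]'

```text
time: 21.05
eef_pos: [0.5848, 0.1421, 0.057]
tcp_rot: [0.414, 0.574, -0.412, 0.574]
contact_force: [0.4, 1.7, 0.8]
opening: 0.157
```

```bash
python3 - <<'E'
from plant import ctrl
s=ctrl.get_state();print(s['wrist_torque'],s['contact_force'],s['opening'],s['qpos'][5])
E
```

```text
[ 0.43399803 -0.03091104  0.82844028] [0.42141162 1.67997912 0.75023209] 0.15697703777902722 -0.2558573241178502
```

The wrist torque about vertical rose from 0.34 to 0.83 N m for the last 0.03 rad, so the knob is firmly at its stop. I'll release it and lift.

play_rows --claw '[150,60,0,0,0,0,0,0,0,0,0,0,0,0]' --travel '[[0,0,0],[0,0,0],[0,0,0],[0,0,0],[0,0,0],[0,0,0],[-0.02,0,0],[-0.06,0,0],[-0.1,0,0],[-0.14,0,0],[-0.18,0,0],[-0.2,0,0],[-0.2,0,0],[-0.2,0,0]]' --dr '[[0.02,0,0],[0.02,0,0],[0.02,0,0],[0,0,0],[0,0,0],[0,0,0],[0,0,0],[0,0,0],[0,0,0],[0,0,0],[0,0,0],[0,0,0],[0,0,0],[0,0,0]]'

```text
time: 22.45
eef_pos: [0.5839, 0.1416, 0.2563]
tcp_rot: [0.414, 0.574, -0.412, 0.574]
contact_force: [-1.1, 0.1, 0.2]
opening: 0.996
```

```bash
python3 - <<'E'
from look import *
look(9,(.5835,.1405,.07));meas(9)
for n in("top","side"):
    for k in(0,9):
        c=load(f"pics/{n}{k}.npz");P=cloud(c).reshape(-1,3)
        t=P[(P[:,2]>.074)&(P[:,2]<.086)&(np.hypot(P[:,0]-.5835,P[:,1]-.141)<.03)]
        if len(t)>8: print(n,k,'knob',len(t),cv2.minAreaRect((t[:,:2]*1000).astype(np.float32)))
E
```

```text
22.45 [0.58392407 0.14158705 0.25634138] 0.9960416058713438 [-1.09  0.09  0.16] [-0.01 -0.02  0.01] [ 0.07  0.1   1.74  0.    1.29 -0.26]
top crop origin 210 76 x4
side crop origin 207 154 x4
top base top z 0.19576709881313478 mean [0.61339544 0.29521733 0.19574272] ((614.3790893554688, 297.4732666015625), (44.584651947021484, 25.5960693359375), 0.10003021359443665)
side base top z 0.1955840174874947 mean [0.61139341 0.29117034 0.19526845] ((612.1259155273438, 290.055419921875), (41.04996109008789, 41.49904251098633), 76.41800689697266)
top 0 knob 87 ((584.659423828125, 140.158447265625), (14.774787902832031, 41.38606262207031), 79.56851196289062)
side 0 knob 81 ((583.1387939453125, 141.05764770507812), (17.059188842773438, 40.44295120239258), 81.74325561523438)
side 9 knob 81 ((582.9955444335938, 140.46656799316406), (17.013763427734375, 41.82620620727539), 80.59944152832031)
```

View pics/look9.png

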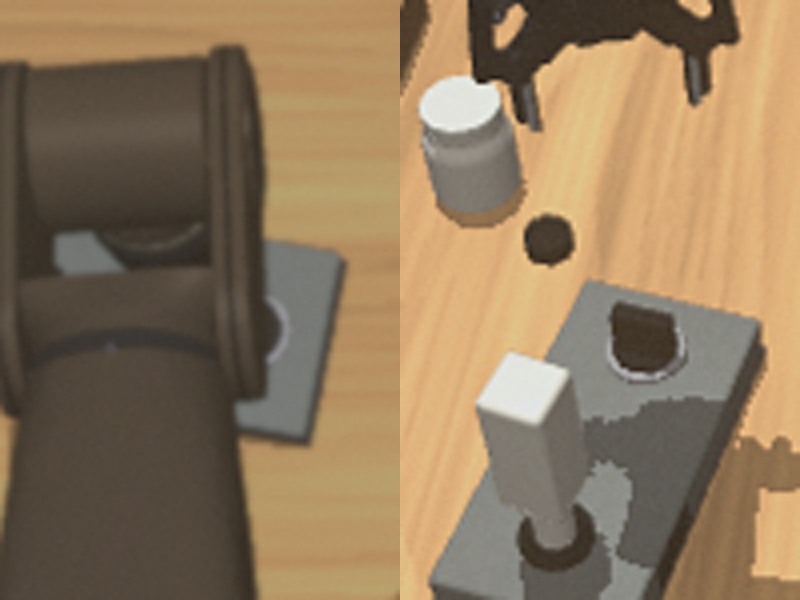

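The side crop shows the knob back at its rest angle (80.6° now, 81.7° at the start). The bottle stands on the collar, and the jar and cap are untouched. The gripper is clear, so I'll hand in.

```bash
python3 -c "
from plant import ctrl
print(ctrl.sign_off())"
```

```text
the job is handed in; nothing more can be done
None
```

The bottle stands neck down on the dryer peg and the dryer has been started. I handed the job in at about 22.5 s of the 58 s limit; the hand-in reports no verdict.

- **Bottle:** I picked it up from the bench, turned it neck down and lowered it slowly over the peg until I felt about 6 N of contact. In the last picture its base top was at about z 0.1955 m, which puts the mouth within about 1 mm of the collar's top. In the last clear view from both cameras, before I let go of the knob, it was within about 1 mm of the peg's axis.
- **Knob:** I turned it clockwise by about 1.05 rad. The wrist torque rose to 0.83 N m, well above the spring's 0.14 N m, so it was at the stop. After release it sprang back: the bar's angle in the side view is 80.6°, against 81.7° at the start.
- **Surroundings:** The last side picture shows the jar and cap in place and the gripper clear above the dryer. I did not re-measure the tape roll, but the arm never worked near it.
- **Disagreement:** In the last top picture the arm partly hid the bottle and all of the knob, so that view's bottle reading was not usable. I relied on the side view and the earlier pictures. The two cameras otherwise differed by about 2 mm in absolute position, which is within their calibration.

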